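# Line up connector shells by size on the kitting rail

### The job

Kit the four metal connector shells for the next harness: stand them upright on the aluminium rail, one centred on each black pad, in order of size, with the smallest on the pad next to the upright brass pin and the largest at the far end of the row. Do not knock any of them over on the way, and leave them all standing free.

Things in the scene. Friction and masses are not known exactly. Their poses are not given: they have to be found in the camera images.
- shell_1_mid (a point): The smallest of four loose bare-metal circular connector shells: a round knurled body 20 mm in diameter and 44 mm tall, standing upright on the bench's black mat. The knurled ring keeps its full diameter from 8 mm to 31 mm above its foot; above that is a narrower neck (16 mm) with a dark bore on top. This point is its centre, half-way up (22 mm above its foot), z along its axis (up).
- shell_2_mid (a point): The second smallest of four loose bare-metal circular connector shells: a round knurled body 30 mm in diameter and 50 mm tall, standing upright on the bench's black mat. The knurled ring keeps its full diameter from 8 mm to 35 mm above its foot; above that is a narrower neck (23 mm) with a dark bore on top. This point is its centre, half-way up (25 mm above its foot), z along its axis (up).
- shell_3_mid (a point): The second largest of four loose bare-metal circular connector shells: a round knurled body 40 mm in diameter and 56 mm tall, standing upright on the bench's black mat. The knurled ring keeps its full diameter from 8 mm to 39 mm above its foot; above that is a narrower neck (31 mm) with a dark bore on top. This point is its centre, half-way up (28 mm above its foot), z along its axis (up).
- shell_4_mid (a point): The largest of four loose bare-metal circular connector shells: a round knurled body 50 mm in diameter and 62 mm tall, standing upright on the bench's black mat. The knurled ring keeps its full diameter from 8 mm to 43 mm above its foot; above that is a narrower neck (39 mm) with a dark bore on top. This point is its centre, half-way up (31 mm above its foot), z along its axis (up).
- pad_a: One of four equal round black rubber pads, 58 mm in diameter and 2 mm thick, in a straight row at 75 mm spacing on a flat fixed aluminium rail (390 x 68 mm, 8 mm thick, lying on the mat); an end pad, neighbour of pad_b. The origin is the centre of its underside, which is 11 mm above the table; its top face is 2 mm higher. Its y axis runs along the row. The pads' letters are not marked and do not say which end is the start.
- pad_b: One of four equal round black rubber pads, 58 mm in diameter and 2 mm thick, in a straight row at 75 mm spacing on a flat fixed aluminium rail (390 x 68 mm, 8 mm thick, lying on the mat); between pad_a and pad_c. The origin is the centre of its underside, which is 11 mm above the table; its top face is 2 mm higher. Its y axis runs along the row. The pads' letters are not marked and do not say which end is the start.
- pad_c: One of four equal round black rubber pads, 58 mm in diameter and 2 mm thick, in a straight row at 75 mm spacing on a flat fixed aluminium rail (390 x 68 mm, 8 mm thick, lying on the mat); between pad_b and pad_d. The origin is the centre of its underside, which is 11 mm above the table; its top face is 2 mm higher. Its y axis runs along the row. The pads' letters are not marked and do not say which end is the start.
- pad_d: One of four equal round black rubber pads, 58 mm in diameter and 2 mm thick, in a straight row at 75 mm spacing on a flat fixed aluminium rail (390 x 68 mm, 8 mm thick, lying on the mat); the end pad at the other end, neighbour of pad_c. The origin is the centre of its underside, which is 11 mm above the table; its top face is 2 mm higher. Its y axis runs along the row. The pads' letters are not marked and do not say which end is the start.
- pin: Upright brass locating pin with a domed round head (18 mm across, 34 mm tall), fixed on the rail's centre line at one end of the row, 52.5 mm beyond the centre of the end pad; it may stand at either end (at the other end lies a flat low aluminium bar, 50 x 10 x 6 mm). Origin at the centre of its foot, 11 mm above the table. The black mat is 3 mm thick, its top 3 mm above the table.
Mind the look-alikes: they are no part of the job. What is shaped like the part that bears shell_3_mid but pink or purple is not meant. Leave any purple look-alike of the part that bears shell_1_mid alone.

How it is judged:
By the outcome, as a careful person would: the job done as asked, in the order asked, and still so for the second after the job is handed in, with the robot touching nothing.
It also fails if it takes over 102 s, if anything falls off the work surface, if the arm or the gripper's body presses on something with over 40 N, if the wrist force passes 120 N, or if a joint passes its speed limit or range.

### The arm

A 7-joint arm with a two-finger parallel gripper is mounted at the origin on the work surface. World frame = base frame: x ahead of the robot, y to its left, z up, the work surface at z = 0. Lengths are in m, angles in degrees, forces in N, time in s.
With the tool pointing down it reaches from about 0.35 to 0.775 m from the base axis. Payload 3.1 kg.
Tool frame: the origin (TCP) lies on the centre line of the jaws, within the pads' length; the fingertips stand 17 mm ahead of it and the grasp point (between the pads) lies 2 mm behind it (robot.tip_reach is the distance from the TCP to the fingertips, in m); z points along the fingers, y is the direction in which the jaws open and shut (so a half turn about z gives the same grasp; the last joint's range is limited). The gripper opens to 85 mm and grips with 20 to 120 N. Pads are 22 mm wide; open, the fingers measure 114 mm over their backs; the gripper's body (76 mm by 85 mm) begins 54 mm behind the grasp point. The pads swing forward as they close: fully open they stand 13 mm farther back than shut.
Start: joints at [-74.926, 17.813, 0.802, 86.603, -0.252, 75.585, -1.558], TCP at [0.165, 0.525, 0.248] pointing down, gripper open.
Joint ranges: [-154.91, 154.91], [-16.99, 109.72], [-72.82, 74.43], [7.12, 147.25], [-82.49, 262.49], [11.32, 116.49], [-174.64, 174.64]. Speed limits (degrees/s): [159.86, 159.86, 180, 180, 180, 180, 180].

### API

Orientations are given as [roll, pitch, yaw] about the fixed x, y, z axes, in that order (R = Rz(yaw) Ry(pitch) Rx(roll)).
In Python, from station import robot, fingers, vision, workorder, recognise gives the robot as it stands. Calls block until the motion is done:
- robot.move_to(position, orientation): joint-space move of the TCP to a pose.
- robot.line_to(position, orientation=None, velocity=0.15, f_stop=None): straight line of the TCP; orientation=None keeps the orientation; velocity is the mean speed in m/s. With f_stop (N) it stops when the force on the tool has changed by that much, and returns True; else False.
- robot.move_j(angles): joint-space move.
- fingers.gripper_to(opening, force=None): opening from 0.0 (shut) to 1.0 (fully open); force is the grip in N (None keeps the last); returns when the fingers have stopped.
- robot.pause(seconds).
- robot.inverse_kinematics(position, orientation): joint angles nearest the present ones, or None.
- vision.grab_frame(name): name is "side" or "top"; returns the picture (420x560x3 uint8, red, green, blue); there is no depth.
- vision.calibration(name): a dict with "mtx" (3x3 intrinsics, pixels), "extrinsics" (4x4, takes a point from world to camera coordinates). Camera axes: x right, y up, looking along -z (the intrinsics and any distortion apply to the point x, -y, -z); pixel columns grow to the right and rows downward; lengths in m; the calibration is good to about 2 mm. A picture is of the moment at which its call begins. calibration takes no time and is no camera call.
A pose or a line that the arm cannot do raises robot.PlanningError and nothing moves.
- workorder.close_job(): hands the job in, once; it reports no verdict.
Trained networks look in the newest picture that a camera, given by its name, has taken for a name from the list of things; names that differ only in an ending like _2 or _b are one class to them, and where a whole thing is asked for, a point or a joint stands for the part that bears it (a point fixed in the world has none). Each returns a list of dicts, best first, with "p" (0 to 1); they miss things now and then, are a little off and sometimes report something else, mostly with a low value. They report only what shows in the picture. A call takes as long as a camera call. They do not tell look-alikes from the thing itself.
- recognise(label, camera): "rect" ([centre column, centre row, width, height] in pixels, round what is visible of it).
Readings, each from a call of its own:
- robot.current_time_s(): time.
- robot.current_joint_positions(): joint angles.
- robot.current_dq(): joint speeds.
- robot.current_joint_torque(): joint torques, N m.
- robot.current_tool_pos(): TCP position.
- robot.current_eef_rot(): TCP orientation.
- robot.current_contact_force(): force on the tool from outside, world axes, zero at the start.
- robot.current_torque(): the same for the moment, N m.
- robot.current_finger_gap(): opening from 0.0 (shut) to 1.0 (fully open).
Only numpy, scipy, OpenCV 4.12 (cv2) and the standard library are available. Lean on these libraries where they do the work, as an engineer would, in place of code of your own. Each camera call takes 0.05 s, during which the arm holds its last target. There are 200 camera calls.

## Working session

There is one attempt and no reset: what is moved stays moved. The work goes in short steps, each a Python script; the robot and the scene stay as the last script left them, time stands still between calls to the robot, and variables do not carry over. Pictures are saved under pics/ and viewed, about 12 in all and at most 16, crops included, and the job is handed in when it is done.

```bash
mkdir -p pics; ls; python3 - <<'E'
from station import robot, fingers, vision, workorder, recognise
import cv2
for n in("top","side"):
    im=vision.grab_frame(n); cv2.imwrite(f"pics/{n}0.png",im[:,:,::-1])
    c=vision.calibration(n); print(n,c)
    for l in("shell_1_mid","pad_a","pin"):
        for d in recognise(l,n): print(l,[round(x) for x in d["rect"]],round(d["p"],2))
print(robot.current_time_s(),robot.current_eef_rot(),robot.current_tool_pos())
E
```

```text
pics
top {'mtx': array([[531.52990753,   0.        , 283.54615222],
       [  0.        , 531.52990753, 195.51172164],
       [  0.        ,   0.        ,   1.        ]]), 'extrinsics': array([[-2.61833436e-03, -9.99764067e-01,  2.15628097e-02,
         1.55056125e-03],
       [ 9.93304134e-01, -1.09704434e-04,  1.15528720e-01,
        -4.90290543e-01],
       [-1.15499097e-01,  2.17209209e-02,  9.93070068e-01,
        -1.35975699e+00],
       [ 0.00000000e+00,  0.00000000e+00,  0.00000000e+00,
         1.00000000e+00]])}
shell_1_mid [353, 269, 10, 7] 0.45
shell_1_mid [324, 153, 22, 19] 0.31
pad_a [242, 149, 23, 27] 0.94
pad_a [296, 153, 24, 16] 0.79
pad_a [324, 152, 21, 19] 0.78
pad_a [265, 148, 23, 19] 0.57
pin [219, 146, 12, 9] 0.6
side {'mtx': array([[419.83023933,   0.        , 278.42976047],
       [  0.        , 419.83023933, 209.61010081],
       [  0.        ,   0.        ,   1.        ]]), 'extrinsics': array([[-0.83626112, -0.54809271, -0.01617782,  0.42740102],
       [ 0.41120083, -0.64636783,  0.64274606, -0.22812644],
       [-0.36274125,  0.53085121,  0.76590847, -0.74878229],
       [ 0.        ,  0.        ,  0.        ,  1.        ]])}
shell_1_mid [400, 196, 5, 18] 0.57
shell_1_mid [332, 187, 10, 16] 0.5
pad_a [250, 189, 23, 20] 0.92
pad_a [207, 230, 22, 18] 0.9
pad_a [228, 206, 25, 19] 0.81
pad_a [269, 168, 25, 18] 0.58
pin [188, 240, 15, 20] 0.58
0.4 [-1.79980858e+02  1.16017442e-03  1.62539459e+02] [0.16499929 0.52457307 0.2481442 ]
```

View pics/top0.png

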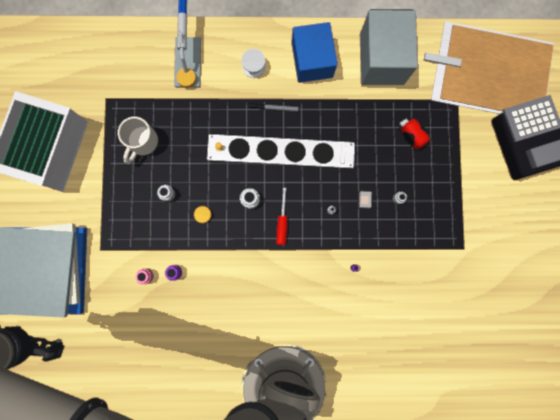

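View pics/side0.png

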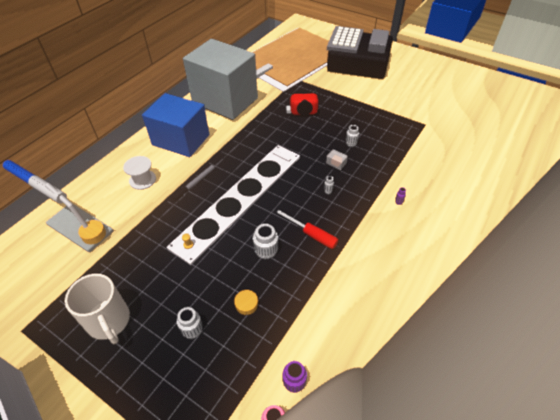

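The top view shows the pin at the left end of the rail (219,146), with pads at columns 239, 267, 295 and 323. The shells are at (332,210)=1, (400,198)=2, (166,193)=3 and (249,198)=4. The purple and pink decoys are off the mat. The side view agrees with this. Next I fit positions in both cameras and overlay the result.

```bash
cat > h.py <<'E'
from station import robot, fingers, vision, workorder, recognise
import numpy as np, cv2
from scipy.optimize import minimize
CAL={n:vision.calibration(n) for n in("top","side")}
DIM={1:(.020,.044,.031,.016),2:(.030,.050,.035,.023),3:(.040,.056,.039,.031),4:(.050,.062,.043,.039)}
def proj(P,n):
    c=CAL[n];P=np.atleast_2d(P);q=P@c["extrinsics"][:3,:3].T+c["extrinsics"][:3,3]
    q=np.c_[q[:,0],-q[:,1],-q[:,2]]@c["mtx"].T
    return q[:,:2]/q[:,2:]
def unproj(px,z,n):
    f=lambda p:((proj([p[0],p[1],z],n)[0]-px)**2).sum()
    return minimize(f,[.55,0],method="Nelder-Mead",options=dict(xatol=1e-5,fatol=1e-6)).x
T=np.linspace(0,2*np.pi,40)
def circ(x,y,z,r): return np.c_[x+r*np.cos(T),y+r*np.sin(T),0*T+z]
def hulls(i,x,y,foot,n):
    D,H,R,N=DIM[i]
    return [cv2.convexHull(proj(np.r_[circ(x,y,foot+a,r),circ(x,y,foot+b,r)],n).astype(np.float32))[:,0] for a,b,r in((0,R,D/2),(R,H,N/2))]
S=8
def fit(i,im,n,xy,foot,thr=75):
    c=proj([*xy,foot+DIM[i][1]/2],n)[0]; o=np.round(c).astype(int)-24
    g=cv2.cvtColor(im,cv2.COLOR_RGB2GRAY)[o[1]:o[1]+48,o[0]:o[0]+48]
    up=cv2.warpAffine(g,np.float32([[S,0,S/2-.5],[0,S,S/2-.5]]),(48*S,48*S),flags=cv2.INTER_LINEAR)
    m=cv2.morphologyEx((up>thr).astype(np.uint8),cv2.MORPH_OPEN,np.ones((15,15)))
    cs,_=cv2.findContours(m,cv2.RETR_EXTERNAL,cv2.CHAIN_APPROX_NONE)
    cs=[k for k in cs if cv2.contourArea(k)>150]
    k=min(cs,key=lambda k:np.linalg.norm(k[:,0].mean(0)-24*S))
    m=cv2.drawContours(0*m,[k],-1,1,-1)
    def cost(p):
        q=np.zeros_like(m)
        for h in hulls(i,p[0]/100,p[1]/100,foot,n): cv2.fillConvexPoly(q,np.round((h-o+.5)*S).astype(np.int32),1)
        return float((q!=m).sum())/float(m.sum())
    p0=np.array(xy)*100
    r=min((minimize(cost,p0+d,method="Nelder-Mead",options=dict(initial_simplex=p0+d+np.array([[0,0],[.5,0],[0,.5]]))) for d in([0,0],[.3,.3],[-.3,-.3])),key=lambda r:r.fun)
    return r.x/100,r.fun
def overlay(im,n,shells,pads,box,s,name):
    x0,y0,x1,y1=box; v=cv2.resize(im[y0:y1,x0:x1,::-1],None,fx=s,fy=s,interpolation=cv2.INTER_CUBIC)
    d=lambda h:cv2.polylines(v,[np.round((h-[x0,y0]+.5)*s).astype(np.int32)],True,(0,0,255),1)
    for i,x,y,f in shells: [d(h) for h in hulls(i,x,y,f,n)]
    for p in pads: d(proj(circ(*p[:2],.013,.029),n).astype(np.float32))
    cv2.imwrite(f"pics/{name}.png",v)
def pads(im,n,seeds):
    g=cv2.cvtColor(im,cv2.COLOR_RGB2GRAY); out=[]
    for s in seeds:
        o=np.round(s).astype(int)-14; c=g[o[1]:o[1]+28,o[0]:o[0]+28]
        up=cv2.warpAffine(c,np.float32([[S,0,S/2-.5],[0,S,S/2-.5]]),(28*S,28*S))
        m=(up<110).astype(np.uint8); _,l,st,ce=cv2.connectedComponentsWithStats(m)
        k=l[14*S,14*S]; px=(ce[k]+.5)/S-.5+o
        ctr=unproj(px,.013,n); cc=proj([*ctr,.013],n)[0]
        hull=proj(circ(*ctr,.013,.029),n); M=cv2.moments(hull.astype(np.float32)) # ellipse centroid bias
        b=np.array([M["m10"],M["m01"]])/M["m00"]-cc
        out.append(unproj(px-b,.013,n)); 
    return np.array(out)
E
python3 - <<'E'
from h import *
ims={n:vision.grab_frame(n) for n in("top","side")}
seed={1:(332,210),2:(400,198),3:(166,193),4:(249,198)}
P={n:pads(ims[n],n,s) for n,s in(("top",[(239,149),(267,150),(295,152),(323,153)]),("side",[(206,230),(228,207),(250,187),(269,169)]))}
for n in P: print(n,P[n].round(4).tolist(),np.linalg.norm(np.diff(P[n],axis=0),axis=1).round(4))
F={}
for i in seed:
    p=unproj(seed[i],.003+DIM[i][1]/2,"top")
    for n in ims:
        p,c=fit(i,ims[n],n,p,.003); F[i,n]=p; print(i,n,p.round(4),round(c,3))
overlay(ims["top"],"top",[(i,*F[i,"top"],.003) for i in seed],P["top"],(150,130,420,225),3,"a_top")
overlay(ims["side"],"side",[(i,*F[i,"side"],.003) for i in seed],P["side"],(160,120,370,345),3,"a_side")
a=cv2.imread("pics/a_top.png")
E
```

```text
top [[0.6191, 0.1197], [0.6151, 0.045], [0.6109, -0.0296], [0.6069, -0.1045]] [0.0748 0.0747 0.075 ]
side [[0.622, 0.1175], [0.6179, 0.0425], [0.6137, -0.0323], [0.6098, -0.1071]] [0.0751 0.0749 0.075 ]
1 top [ 0.4548 -0.1235] 0.088
1 side [ 0.4576 -0.1287] 0.196
2 top [ 0.4866 -0.3051] 0.066
2 side [ 0.489  -0.3095] 0.1
3 top [0.4996 0.3113] 0.114
3 side [0.5027 0.3042] 0.081
4 top [0.4846 0.0911] 0.061
4 side [0.4877 0.0848] 0.056
```

View pics/a_top.png

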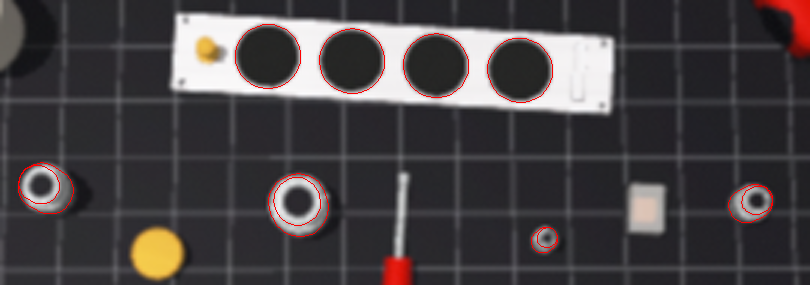

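View pics/a_side.png

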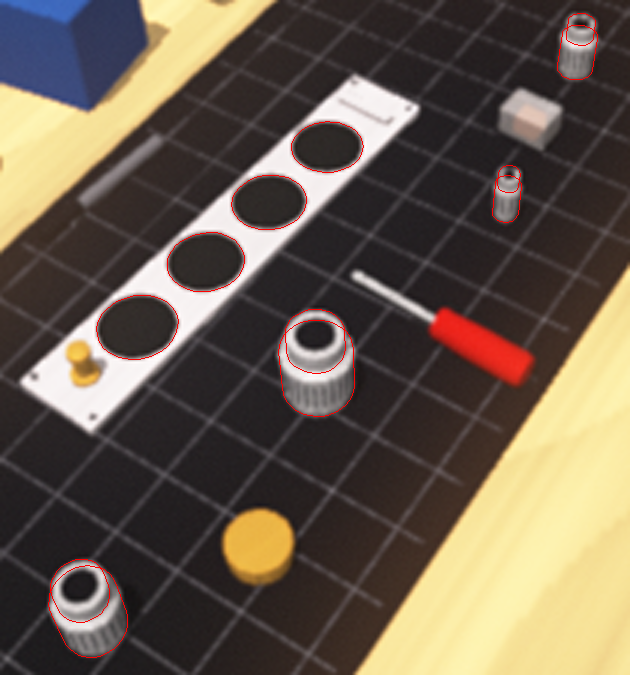

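Fits sit well on the images; the cameras disagree by about 3 mm. I'll take the mean of the two. Shell 4 goes first, with a two-direction squeeze that gives me a position reference in the robot frame.

```bash
cat >> h.py <<'E'
YAW=86.9; UP=.16
H={1:.020,2:.022,3:.024,4:.024}
def squeeze(i,xy,yaw,op,force=30,first=True):
    o=[180,0,yaw]
    fingers.gripper_to(op)
    if first: robot.move_to([*xy,UP],o); robot.line_to([*xy,.003+H[i]],velocity=.12)
    fingers.gripper_to(0.0,force)
    g=robot.current_finger_gap(); print("grip",i,"gap mm",round(g*85,1)); return g
def place(i,xy,tgt,op):
    robot.line_to([*xy,UP-.02],velocity=.2)
    print("held gap",round(robot.current_finger_gap()*85,1))
    robot.line_to([*tgt,UP-.02],[180,0,YAW],velocity=.25)
    robot.line_to([*tgt,.013+H[i]+.008],velocity=.15)
    hit=robot.line_to([*tgt,.013+H[i]-.001],velocity=.02,f_stop=5)
    print("hit",hit,robot.current_tool_pos().round(4),"t",robot.current_time_s())
    fingers.gripper_to(op); robot.line_to([*tgt,UP],velocity=.2)
E
python3 - <<'E'
from h import *
xy=[.4862,.088]; tgt=[.6085,-.1058]
fingers.gripper_to(1.0)
squeeze(4,xy,YAW-90,1.0,20)
fingers.gripper_to(1.0)
robot.line_to([*xy,.09],velocity=.2)
robot.line_to([*xy,.091],[180,0,YAW],velocity=.02) if False else robot.move_to([*xy,.09],[180,0,YAW])
robot.line_to([*xy,.003+H[4]],velocity=.12)
fingers.gripper_to(0.0,40)
place(4,xy,tgt,.9)
robot.move_to([.46,-.1261,UP],[180,0,YAW])
n_t=robot.current_time_s()
for n in("top","side"):
    im=vision.grab_frame(n); p,c=fit(4,im,n,tgt,.013,thr=150); print(n,p.round(4),round(c,3))
    overlay(im,n,[(4,*p,.013)],[],(190,110,350,240) if n=="top" else (180,120,320,260),4,"b_"+n)
print(n_t, robot.current_contact_force())
E
python3 -c "
import cv2,numpy as np
a=cv2.imread('pics/b_top.png');b=cv2.imread('pics/b_side.png');h=max(a.shape[0],b.shape[0])
v=np.hstack([cv2.copyMakeBorder(k,0,h-k.shape[0],0,0,0) for k in(a,b)]);cv2.imwrite('pics/b.png',cv2.resize(v,(800,int(h*800/v.shape[1]))))"
```

```text
grip 4 gap mm 49.4
held gap 48.8
hit True [ 0.6091 -0.1059  0.038 ] t 10.875
top [ 0.5976 -0.0783] 0.689
side [ 0.5851 -0.1237] 0.779
12.6833 [-0.11639788 -0.31523045  0.80871386]
```

View pics/b.png

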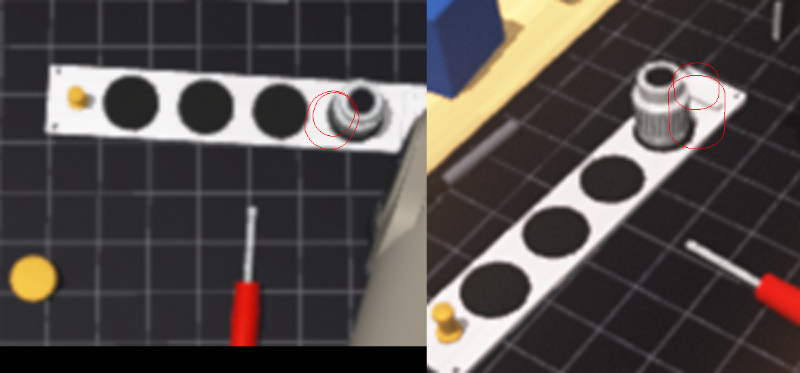

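Shell 4 stands on the far pad. My fit failed against the white rail, so I'll check the placement by overlaying the ideal model, centred on each camera's own pad measurement.

```bash
cat >> h.py <<'E'
PAD={"top":np.array([[0.6191,0.1197],[0.6151,0.045],[0.6109,-0.0296],[0.6069,-0.1045]]),"side":np.array([[0.622,0.1175],[0.6179,0.0425],[0.6137,-0.0323],[0.6098,-0.1071]])}
def check(items,name,s=10,r=20):
    rows=[]
    for n in("top","side"):
        im=vision.grab_frame(n); row=[]
        for i in items:
            p=PAD[n][i-1]; c=proj([*p,.03],n)[0].astype(int)
            overlay(im,n,[(i,*p,.013)],[p],(c[0]-r,c[1]-r,c[0]+r,c[1]+r),s,"tmp"); row.append(cv2.imread("pics/tmp.png"))
        rows.append(np.hstack(row))
    cv2.imwrite(f"pics/{name}.png",np.vstack(rows) if len(items)>1 else np.hstack(rows))
E
python3 - <<'E'
from h import *
robot.move_to([.4562,-.20,.2],[180,0,YAW])
check([4],"c")
E
```

```text
(no output)
```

View pics/c.png

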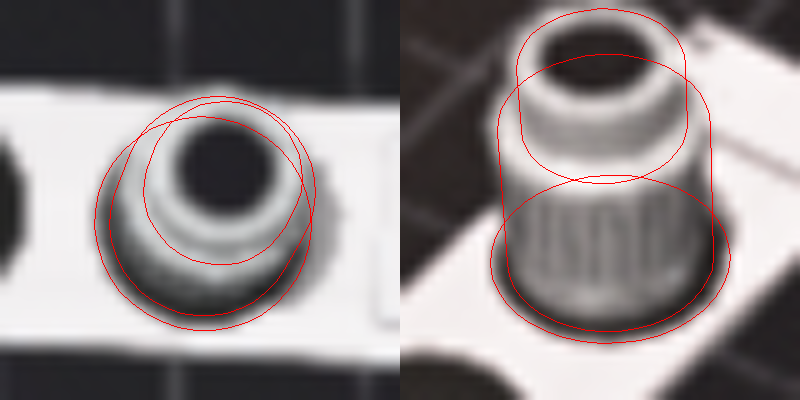

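Shell 4 is about 2 mm off towards +x in both views. I'll measure it from the dark bore centroid, which is robust on any background.

```bash
cat >> h.py <<'E'
def bore(i,im,n,xy,foot):
    g=cv2.cvtColor(im,cv2.COLOR_RGB2GRAY).astype(float); z=foot+DIM[i][1]
    c=proj([*xy,z],n)[0]
    for _ in range(6):   # darkness-weighted centroid inside the neck circle
        p=unproj(c,z,n); k=8; r=.5*(.72*DIM[i][3])
        hull=proj(circ(*p,z,r*1.12),n); m=np.zeros((g.shape[0],g.shape[1]),np.uint8)
        o=np.floor(hull.min(0)).astype(int)-1; w=np.ceil(hull.max(0)).astype(int)+2-o
        sub=g[o[1]:o[1]+w[1],o[0]:o[0]+w[0]]
        up=cv2.warpAffine(sub,np.float64([[k,0,k/2-.5],[0,k,k/2-.5]]),(int(w[0]*k),int(w[1]*k)),borderMode=cv2.BORDER_REPLICATE)
        q=np.zeros(up.shape,np.uint8); cv2.fillConvexPoly(q,np.round((hull-o+.5)*k).astype(np.int32),1)
        wt=np.clip(np.percentile(up[q>0],80)-up,0,None)*q; M=cv2.moments(wt)
        c=(np.array([M["m10"],M["m01"]])/M["m00"]+.5)/k-.5+o
    return unproj(c,z,n)
E
python3 - <<'E'
from h import *
seed={1:(.4562,-.1261),2:(.4878,-.3073),3:(.5012,.3077),4:(.4862,.088)}
for n in("top","side"):
    im0=cv2.imread(f"pics/{n}0.png")[:,:,::-1].copy()
    for i in seed: print(n,i,bore(i,im0,n,seed[i],.003).round(4))
    print("placed 4 minus pad",n,(bore(4,vision.grab_frame(n),n,PAD[n][3],.013)-PAD[n][3]).round(4))
E
```

```text
top 1 [ 0.4588 -0.1343]
top 2 [ 0.5007 -0.0312]
top 3 [0.5076 0.0264]
top 4 [0.483  0.0894]
placed 4 minus pad top [ 0.0016 -0.0001]
side 1 [ 0.4576 -0.1295]
side 2 [ 0.4882 -0.3078]
side 3 [0.5005 0.3049]
side 4 [0.4858 0.0864]
placed 4 minus pad side [ 0.0021 -0.0011]
```

```bash
cat >> h.py <<'E'
from scipy.optimize import least_squares
def unproj(px,z,n): return least_squares(lambda p:proj([p[0],p[1],z],n)[0]-px,[.55,0],x_scale=.01).x
TGT={1:(.6192,.1191),2:(.6151,.0443),3:(.6109,-.0305),4:(.6070,-.1053)}
def kit(i,xy,op,op2):
    squeeze(i,xy,YAW-90,op,20)
    fingers.gripper_to(op); z=.003+DIM[i][1]+.035
    robot.line_to([*xy,z],velocity=.2); robot.move_to([*xy,z],[180,0,YAW])
    robot.line_to([*xy,.003+H[i]],velocity=.12); fingers.gripper_to(0.0,40)
    place(i,xy,TGT[i],op2)
def rel(ids):
    for n in("top","side"):
        im=vision.grab_frame(n)
        for i in ids: print(n,i,"mm off pad",((bore(i,im,n,PAD[n][i-1],.013)-PAD[n][i-1])*1000).round(1))
E
python3 - <<'E'
from h import *
fingers.gripper_to(.9)
c=[.6091,-.1059]
robot.move_to([*c,UP],[180,0,YAW]); robot.line_to([*c,.013+H[4]],velocity=.12)
fingers.gripper_to(0.0,40)
robot.line_to([*c,.013+H[4]+.005],velocity=.05); robot.line_to([*TGT[4],.013+H[4]+.005],velocity=.02)
print(robot.line_to([*TGT[4],.013+H[4]-.001],velocity=.02,f_stop=5),robot.current_tool_pos())
fingers.gripper_to(.9); robot.line_to([*TGT[4],UP],velocity=.2)
kit(3,[.4994,.3085],.9,.8)
robot.move_to([.48,-.25,.2],[180,0,YAW])
rel([3,4]); check([3,4],"d"); print(robot.current_time_s())
E
```

```text
True [ 0.60736826 -0.10539452  0.03808414]
grip 3 gap mm 39.0
held gap 38.6
hit True [ 0.6115 -0.0305  0.0381] t 28.5
top 3 mm off pad [0.2 0.3]
top 4 mm off pad [-0.1  0.5]
side 3 mm off pad [ 0.8 -0.5]
side 4 mm off pad [ 0.4 -0.5]
30.875
```

View pics/d.png

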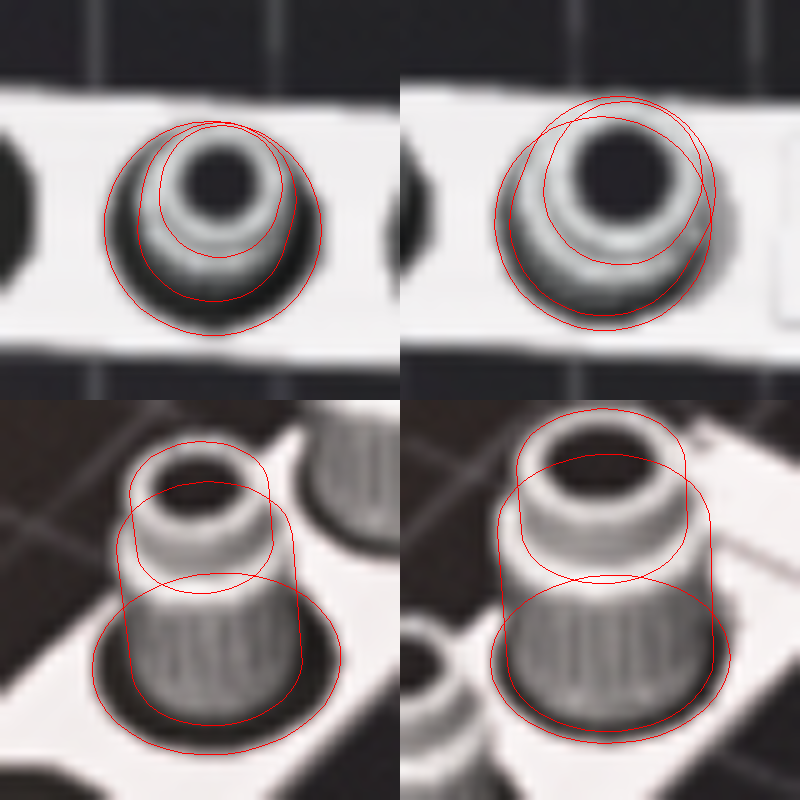

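Shells 3 and 4 match their ideal outlines to under 1 mm. Shells 2 and 1 are next.

```bash
python3 - <<'E'
from h import *
for i,xy,op,op2 in((2,[.4866,-.3062],.65,.6),(1,[.455,-.1257],.45,.5)):
    kit(i,xy,op,op2)
robot.move_to([.40,-.30,.25],[180,0,YAW])
rel([1,2,3,4]); check([1,2],"e"); cv2.imwrite("pics/e_side.png",vision.grab_frame("side")[:,:,::-1]); print(robot.current_time_s())
E
```

```text
grip 2 gap mm 29.5
held gap 28.7
hit True [0.6157 0.0444 0.0363] t 40.6667
grip 1 gap mm 18.9
held gap 18.3
hit True [0.6198 0.1193 0.0341] t 51.0083
top 1 mm off pad [0.8 1.2]
top 2 mm off pad [0.5 1.3]
top 3 mm off pad [0.2 0.3]
top 4 mm off pad [-0.1  0.5]
side 1 mm off pad [ 1.9 -0.2]
side 2 mm off pad [0.9 0.1]
side 3 mm off pad [ 0.8 -0.5]
side 4 mm off pad [ 0.4 -0.5]
54.1583
```

View pics/e.png

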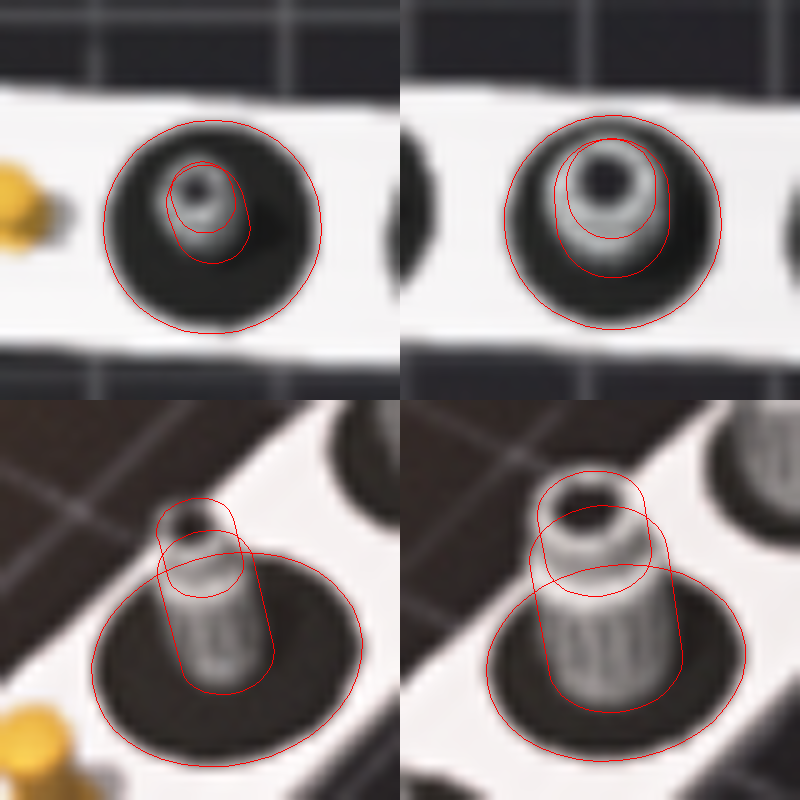

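View pics/e_side.png

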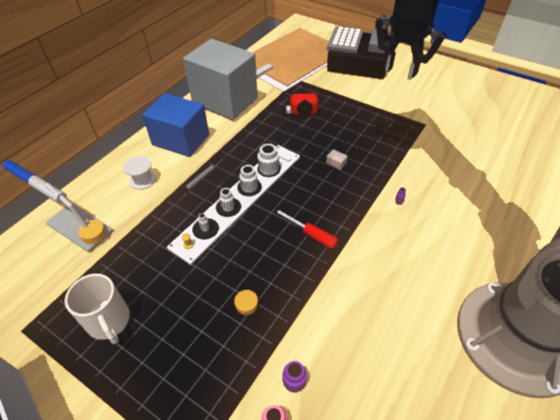

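All four shells stand upright in order, within about 1.5 mm of their pad centres, and the arm is clear. That is below the 2 mm calibration uncertainty, so I'm handing in.

```bash
python3 -c "
from h import *
workorder.close_job(); print(robot.current_time_s())"
```

```text
the job is handed in; nothing more can be done
the job is handed in; nothing more can be done
```

All four shells are standing upright and free on the rail pads, in size order. The smallest is next to the brass pin and the largest is at the far end. I handed the job in at about 54 s of the 102 s allowed, with the gripper well clear, and I did not touch the purple or pink look-alikes.

- **Placing:** I squeezed each shell in two directions to centre it before lifting. The largest shell first landed about 2 mm off centre, so I regripped it and corrected it, and aimed the others with that correction.
- **Last checks:** Mean offsets from the pad centres over both cameras were about 1.4 mm (smallest), 1.0, 0.5 and 0.2 mm (largest). The two cameras disagreed by 1 to 2 mm, which is within their calibration. The smallest shell's worst single reading was 1.9 mm.
- **What failed:** My first placement check, an outline fit, failed against the white rail. I replaced it with the position of each shell's dark bore and overlays of the ideal outline. The bore check also gave wrong positions for some shells in the top view until I changed its solver.

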